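# Take the snap-in vent cover off the filter box

### The arm

A 6-joint arm with a two-finger parallel gripper is mounted at the origin on the work surface; the furniture and walls round the work are solid. World frame = base frame: x ahead of the robot, y to its left, z up, the work surface at z = 0. Lengths are in m, angles in rad, forces in N, time in s.
With the tool pointing down it reaches from about 0.35 to 0.85 m from the base axis. Payload 8.1 kg.
Tool frame: the origin (TCP) lies midway between the tips of the shut fingers; the grasp point (between the pads) lies 19 mm behind it; z points along the fingers, y is the line along which they close (so a half turn about z gives the same grasp; the last joint's range is limited). The gripper opens to 93 mm and grips with 3 to 60 N. Pads are 15 mm wide; open, the fingers measure 128 mm over their backs; the gripper's body (75 mm by 188 mm) begins 65 mm behind the grasp point.
Start: joints at [-1.238, 0.13, 1.488, -0, 1.523, -0.085], TCP at [0.243, -0.548, 0.219] pointing down, gripper open.
Joint ranges: [-2.96, 2.96], [-0.89, 2.26], [0.02, 2.5], [-1.34, 4.48], [0, 2.73], [-2.66, 2.66]. Speed limits (rad/s): [2.39, 2.39, 2.79, 3.14, 3.14, 3.14].

### API

Orientations are given as a rotation vector (axis times angle).
In Python, from plant import read_state, read_camera, get_calibration, close_job gives the robot as it stands.
- The arm moves only by the shell command python3 -m crank 'ROWS' [FORCE]. ROWS is JSON, a list that holds one entry, the list of rows, each a list of 7 numbers: the gripper's target within -1 to 1 (fully open at 1, half-way at 0, shut at -1), then the shift along the tool's x, y, z as a fraction of full scale, then the turn, a rotation vector about the tool's x, y, z as a fraction of full scale. In form: [[[grip, x, y, z, rx, ry, rz], ...]]. A call has exactly 5 rows; each row is the pose to reach, as a shift and turn from the pose commanded when the call began, along the tool's axes at that moment; what a row does not reach only later rows make up. Full scale, the value 1, is 0.5 m for a shift and 90 degrees for a turn. A row lasts 1/8 s, in which the tool goes at most 62.5 mm and 10.7 degrees, less where a joint would pass 70% of its speed; a pose out of reach is approached as far as the arm can. A call with a number of a shift or a turn outside -1 to 1 is refused whole. A call with a gripper value outside its range is refused whole. The fingers move at their own pace and stop on an object; FORCE is the grip in N (left out, the last holds). Time passes only in rows, so rows that repeat a pose let the fingers close, or fill a call up. It gives the time, the measured TCP pose, the force, the opening and the grip force at its end, in the units of the state.
- read_state(): the state, without advancing time (a new reading comes with each control period).
- read_camera(name): name is "side" or "top"; returns the picture (400x640x3 uint8, red, green, blue); there is no depth.
- get_calibration(name): a dict with "fx", "fy", "cx", "cy" (pixels), "eye" and "orientation" of the camera in the world. Camera axes: x right, y down, z forward; pixel columns grow to the right and rows downward; lengths in m; the calibration is good to about 2 mm. A picture is of the moment at which its call begins. get_calibration takes no time and is no camera call.
- close_job(): hands the job in; it is judged then, once.
The state is a dict: "t": time; "q": joint angles; "dq": joint speeds; "joint_torque": joint torques, N m; "tool_pos": TCP position; "orientation": TCP orientation; "force": force on the tool from outside, world axes, zero at the start; "wrist_torque": the same for the moment, N m; "opening": finger opening in m; "gripper_force": force on a finger pad.
Only numpy, scipy, OpenCV 4.12 (cv2) and the standard library are available. Lean on these libraries where they do the work, as an engineer would, in place of code of your own. Each camera call takes 0.05 s, during which the arm holds its last target. There are 200 camera calls.

### The job

Take the vent cover off the sloping filter box so that its filter can be reached: press the release button at the side fully in, without ramming it, so that the low end of the cover springs up; swing the cover further up on its two tongues to about 30 degrees from its seat, and only then draw the tongues out, without forcing the cover against the box. Lay the cover down gently, flat and right way up, on the middle of the rubber mat and let go of it. Leave the oil bottle and the glue stick where they are.

Things in the scene. Friction and masses are not known exactly. Their poses are not given: they have to be found in the camera images.
- vent_frame: Grey filter-box case, fixed, 160 x 132 mm, face sloping 11.5 deg, low end towards the robot. Origin: centre of the cover opening, on the plane of the seated cover's underside, 62 mm above the bench. x up the slope (to the tongue end), y to the left, z = outward normal. Opening 124 (x) by 103 mm; lips: outer surface z = 8, underside z = 5 mm. A sprung lifter inside pushes the cover's lower end up.
- slot (a point): Point of the case where the middle of the tongue tips sits while the cover is shut: x = 70, z = 2 mm in the case's frame, same axes. The tongues reach 8 mm under the upper lip, whose edge (x = 62, z = 5 mm, along y) is the line about which the cover swings.
- vent_cover: White plastic louvred cover, loose, 120 x 100 x 8 mm, 105 to 170 g, flat below; seated in the case, axes parallel to it. Origin: centre of its underside; x towards the tongues, z out of the upper face. Up to 2 mm play. Once unlatched its low end springs up about 12 mm (0.13 rad) and stays so. It cannot be lifted straight out: swing it up about the upper lip, then draw it back along its own -x.
- release_catch (a joint): Travel (m) of the sprung black catch bar that lies across the lower lip: 0 at rest, 0.012 at its hard stop, moved towards the case's +y; 3 N to start, 7.8 N plus some friction (up to 3 N) to reach the stop, springs back. Its nose (14 mm wide) holds the cover's lower edge until it meets a notch there, at 0.0085 to 0.0115. The catch cannot hold the cover again once this has sprung up.
- catch_button (a point): Centre of the outer face of the catch's upright button, on the case's -y (right) side at its low end: x = -72, y = -84, z = 18 mm in the case's frame, same axes. Face 18 mm (x) by 20 mm (z, from 8 to 28), standing 18 mm clear of the case's side. Press it along the case's +y. It moves with the catch.
- cover_grip (a point): Grip point on the cover's upright rib: x = -35, y = 0, z = 32 mm in the cover's frame, axes as the cover. The rib is 10 mm thick (x), 36 mm wide (y), and rises from the upper face (z = 8) to z = 45 mm: pinch it along x, fingers pointing along -z of the cover.
- cover_mid (a point): Centre of the cover's plate (z = +4 mm in the cover's frame), axes as the cover.
- tongue_tips (a point): Midway between the ends of the cover's two tongues (each 16 mm wide, 4 mm thick, at y = +-30 mm): x = 70, z = 2 mm in the cover's frame, axes as the cover.
- bench_mat: Black rubber mat fixed on the bench, 200 x 160 mm, 4 mm thick. Origin: centre of its underside; x along its 200 mm side.
- oil_bottle_mid (a point): Small oil bottle with a spout, 45 mm across, 138 mm tall, standing; the point is half-way up. Leave alone.
- glue_stick_mid (a point): Glue stick, 24 mm across, 86 mm tall, standing; the point is half-way up. Leave alone.
Mind the look-alikes: they are no part of the job. Leave any green look-alike of the part that bears vent_frame alone.

How it is judged:
By the outcome, as a careful person would: the job done as asked, in the order asked, and still so for the second after the job is handed in, with the robot touching nothing.
It also fails if it takes over 54 s, if anything falls off the work surface, if the arm or the gripper's body presses on something with over 40 N, if the wrist force passes 120 N, or if a joint passes its speed limit or range.

## Working session

There is one attempt and no reset: what is moved stays moved. The work goes in short steps, Python scripts to look and compute and a shell command to move; the robot and the scene stay as the last step left them, time stands still between calls to the robot, and variables do not carry over. Pictures are saved under pics/ and viewed, at most 10 in all, crops included, and the job is handed in when it is done.

```bash
ls; mkdir -p pics
python3 - <<'E'
from plant import *
import cv2
for n in("side","top"):
    cv2.imwrite(f"pics/{n}0.png",read_camera(n)[:,:,::-1]); print(n,get_calibration(n))
print(read_state())
E
```

```text
pics
side {'fx': 487.4854236801032, 'fy': 487.4854236801032, 'cx': 321.3139192942977, 'cy': 204.79254894972428, 'eye': array([-0.00911286,  0.98467137,  0.81285639]), 'orientation': array([-0.64586018,  2.56071935, -1.30037519])}
top {'fx': 387.74686119120577, 'fy': 387.74686119120577, 'cx': 316.9424519940766, 'cy': 198.0982939883538, 'eye': array([0.28630333, 0.09483508, 1.13235014]), 'orientation': array([-2.12795129,  2.17367403, -0.13709827])}
{'t': 0.1, 'q': array([-1.23842288e+00,  1.31117981e-01,  1.48918115e+00,  7.75432861e-06,
        1.52296916e+00, -8.54232584e-02]), 'dq': array([ 0.00055835, -0.00117597, -0.00305583,  0.00058101, -0.00050229,
        0.00269286]), 'joint_torque': array([ 9.23515800e-04, -5.61339927e+01, -4.93096197e+01,  7.70644471e-02,
        2.90677190e-02, -5.11553628e-05]), 'tool_pos': array([ 0.24329167, -0.54790189,  0.2176671 ]), 'orientation': array([-3.07166679e+00, -6.51165160e-01,  3.11932657e-04]), 'force': array([-0.17568333,  0.72376855,  0.22586048]), 'wrist_torque': array([0.02075977, 0.02168558, 0.0446016 ]), 'gripper_force': 0.0, 'opening': 0.09270736596008167}
```

View pics/side0.png

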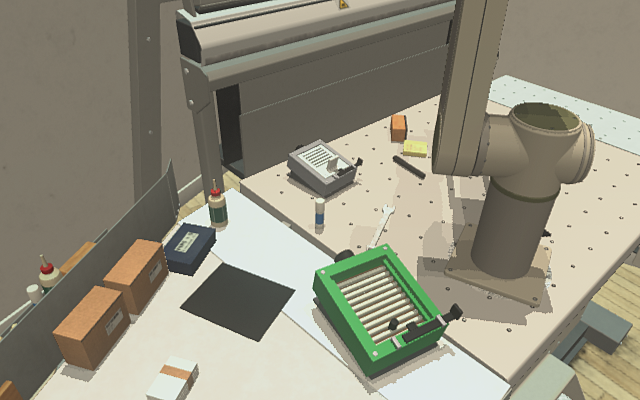

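View pics/top0.png

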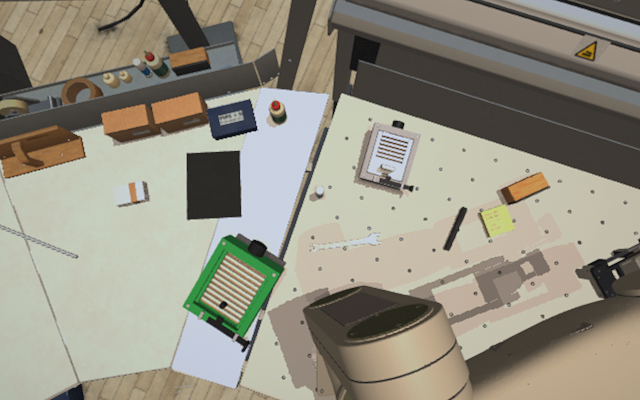

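The grey case is at about (390,155) in top and (322,167) in side; the mat is at (214,185) in top and (238,300) in side. The green look-alike, bottle (278,110) and glue stick (320,192) stand apart. Next I enlarge the case in both views.

```bash
cat > h.py <<'E'
import numpy as np, cv2
from plant import *
from scipy.spatial.transform import Rotation as R
def ray(n,u,v):
    c=get_calibration(n); d=R.from_rotvec(c["orientation"]).apply([(u-c["cx"])/c["fx"],(v-c["cy"])/c["fy"],1]); return np.array(c["eye"]),d
def onz(n,u,v,z):
    e,d=ray(n,u,v); return e+d*(z-e[2])/d[2]
def tri(pt,ps):
    a,d=ray("top",*pt); b,f=ray("side",*ps)
    s=np.linalg.lstsq(np.c_[d,-f],b-a,rcond=None)[0]
    p,q=a+d*s[0],b+f*s[1]; return (p+q)/2,np.linalg.norm(p-q)
def proj(n,P):
    c=get_calibration(n); p=R.from_rotvec(c["orientation"]).inv().apply(np.array(P)-c["eye"]); return c["fx"]*p[...,0]/p[...,2]+c["cx"],c["fy"]*p[...,1]/p[...,2]+c["cy"]
E
python3 - <<'E'
from h import *
t=cv2.imread("pics/top0.png")[112:202,350:430]; s=cv2.imread("pics/side0.png")[130:205,280:370]
t=cv2.resize(t,None,fx=5,fy=5,interpolation=cv2.INTER_CUBIC); s=cv2.resize(s,None,fx=400/90,fy=400/90,interpolation=cv2.INTER_CUBIC)
o=np.zeros((450,800,3),np.uint8); o[:450,:400]=t; o[:s.shape[0],400:]=s; cv2.imwrite("pics/z0.png",o)
im=cv2.imread("pics/top0.png"); m=(im.max(2)<60).astype(np.uint8); m[:, :170]=0;m[:, 260:]=0;m[:130]=0;m[235:]=0
c=max(cv2.findContours(m,0,2)[0],key=cv2.contourArea); r=cv2.minAreaRect(c); print(r,cv2.boxPoints(r).tolist())
b=[onz("top",*p,.004) for p in cv2.boxPoints(r)]; print(np.round(b,3),np.round(np.mean(b,0),4))
im=cv2.imread("pics/side0.png"); m=(im.max(2)<60).astype(np.uint8); m[:, :175]=0;m[:, 300:]=0;m[:262]=0;m[345:]=0
c=max(cv2.findContours(m,0,2)[0],key=cv2.contourArea); a=cv2.approxPolyDP(c,6,True)[:,0]; print(a.tolist(),np.round([onz("side",*p,.004) for p in a],3))
print(tri((278,105),(215,190)),tri((320,188),(320,200)))
E
```

```text
((213.10723876953125, 184.64463806152344), (65.11865234375, 53.583065032958984), 87.1375961303711) [[184.72320556640625, 153.46383666992188], [238.23941040039062, 150.78802490234375], [241.49127197265625, 215.825439453125], [187.97506713867188, 218.50125122070312]]
[[0.579 0.491 0.004]
 [0.584 0.331 0.004]
 [0.389 0.32  0.004]
 [0.384 0.476 0.004]] [0.484  0.4045 0.004 ]
[[201, 262], [191, 264], [191, 275], [175, 272], [192, 275]] [[0.629 0.352 0.004]
 [0.645 0.369 0.004]
 [0.621 0.398 0.004]
 [0.66  0.408 0.004]
 [0.619 0.397 0.004]]
(array([0.68779077, 0.20168516, 0.10183231]), np.float64(0.0043076018051509965)) (array([0.45079198, 0.08850434, 0.08470596]), np.float64(0.004900243265524842))
```

View pics/z0.png

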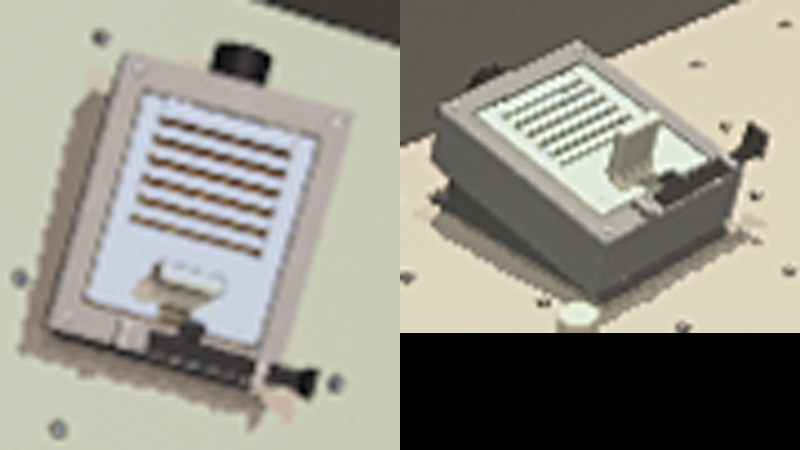

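The zoom shows the outer case corners in top at about (375,123), (420,134), (360,178) and (402,189). In side they are at (288,154), (320,139), (325,184) and (356,168). The button is at top (413,188) / side (360,161). The rib's top edge is at top (382–396,166–168). I'll triangulate these points and align the frame.

```bash
cat > fit.py <<'E'
from h import *
T=lambda u,v:(350+u/5-.4,112+v/5-.4)
S=lambda u,v:(280+(u-400)/4.444-.4,130+v/4.444-.4)
pts={"cUL":((140,95),(475,110),(60,50,8)),"cUR":((315,138),(578,65),(60,-50,8)),"cLL":((85,302),(603,213),(-60,50,8)),"cLR":((262,347),(712,148),(-60,-50,8)),
"fUL":((125,55),(437,108),(80,66,8)),"fUR":((352,112),(578,42),(80,-66,8)),"fLL":((50,328),(600,240),(-80,66,8)),
"btn":((312,380),(760,138),(-72,-80,18)),"ribL":((158,265),(613,128),(-35,18,45)),"ribR":((228,283),(657,117),(-35,-18,45))}
W=[];M=[]
for k,(a,b,m) in pts.items():
    p,e=tri(T(*a),S(*b)); W.append(p);M.append(np.array(m)/1000); print(k,np.round(p,4),round(e,4))
W=np.array(W);M=np.array(M)
i=list(range(4))+[8,9]
def yawfit(i):
    w,m=W[i],M[i]; tilt=R.from_euler("y",-11.5,degrees=True)
    mt=tilt.apply(m); A=mt-mt.mean(0);B=w-w.mean(0)
    yaw=np.arctan2((A[:,0]*B[:,1]-A[:,1]*B[:,0]).sum(),(A[:,:2]*B[:,:2]).sum())
    r=R.from_euler("z",yaw)*tilt; t=w.mean(0)-r.apply(m.mean(0)); return yaw,r,t
for i in (i,list(range(10))):
    yaw,r,t=yawfit(i); print(np.degrees(yaw),t); print(np.round((W-r.apply(M)-t)*1000,1))
r2,_=R.align_vectors(W-W.mean(0),M-M.mean(0)); print("free fit x,z axes",r2.apply([1,0,0]),r2.apply([0,0,1]))
E
python3 fit.py
```

```text
cUL [ 0.6108 -0.074   0.0883] 0.0007
cUR [ 0.5861 -0.1716  0.081 ] 0.0007
cLL [ 0.4996 -0.0425  0.0619] 0.0006
cLR [ 0.4702 -0.1395  0.0672] 0.001
fUL [ 0.635  -0.0668  0.0863] 0.0015
fUR [ 0.5981 -0.1919  0.0861] 0.0013
fLL [ 0.4885 -0.0221  0.0565] 0.0053
btn [ 0.4495 -0.1669  0.0669] 0.0042
ribL [ 0.5114 -0.0774  0.1024] 0.0012
ribR [ 0.5011 -0.1171  0.0933] 0.0018
-15.54187629986858 [ 0.54476947 -0.1078286   0.06475999]
[[-2.5  1.   3.7]
 [-0.4 -0.2 -3.5]
 [-0.4  1.   1.3]
 [-3.   0.3  6.6]
 [-1.5 -1.9 -2.3]
 [-3.   0.1 -2.5]
 [ 3.1  0.7 -0.2]
 [-2.4 -1.9 -1.2]
 [ 3.5  1.5  0.5]
 [ 2.8 -3.6 -8.5]]
-16.08585653042026 [ 0.54437881 -0.10821794  0.06415317]
[[-2.4  2.   4.3]
 [ 0.6  0.5 -2.9]
 [-0.6  1.   1.9]
 [-2.3  0.   7.2]
 [-1.5 -0.7 -1.7]
 [-1.8  1.  -1.9]
 [ 2.7  0.6  0.4]
 [-1.4 -2.3 -0.5]
 [ 3.6  1.5  1.1]
 [ 3.2 -3.6 -7.9]]
free fit x,z axes [ 0.94369764 -0.27365242  0.18587395] [-0.18164169  0.04095871  0.98251142]
```

The fit agrees with the text: origin 63–65 mm high, slope about 11°, residuals a few mm. Next I write the goal helper, which gives shifts and turns in tool axes.

```bash
cat > goal.py <<'E'
from h import *
RC=R.from_euler("z",-16,degrees=True)*R.from_euler("y",-11.5,degrees=True)
TC=np.array([.5442,-.1080,.0630])
TOOL=R.from_matrix(np.array([[0,1,0],[1,0,0],[0,0,-1.]]).T)  # tool x=case y, tool y=case x, tool z=-case z
PIV=np.array([.062,0,.005])
def case(p): return TC+RC.apply(np.array(p)/1000)
def coverpose(th,back=0.):
    "cover pose swung th rad about the lip edge, drawn back by `back` m along own -x"
    s=R.from_euler("y",th); r=RC*s; p=TC+RC.apply(PIV+s.apply(-PIV))-r.apply([back,0,0]); return p,r
def tcp_for_cover(p,r,up=0.): return p+r.apply([-.035,0,.013+up]), r*TOOL
def show(p,r,ref=None):
    s=read_state(); r0=R.from_rotvec(s["orientation"]); p0=s["tool_pos"]
    d=r0.inv().apply(p-p0)/.5; w=(r0.inv()*r).as_rotvec()/(np.pi/2)
    print("target",np.round(p,4),"shift",np.round(d,4),"turn",np.round(w,4))
def incase():
    s=read_state(); print("t",round(s["t"],2),"tcp in case mm",np.round(RC.inv().apply(s["tool_pos"]-TC)*1000,1),"F case",np.round(RC.inv().apply(s["force"]),1),"open",s["opening"],"tool err deg",np.round(np.degrees(((RC*TOOL).inv()*R.from_rotvec(s["orientation"])).as_rotvec()),1))
E
python3 - <<'E'
from goal import *
show(case([-72,-125,60]),RC*TOOL); incase()
for a,b in (((185,152),(181,305)),((239,151),(222,264)),((241,217),(295,292)),((188,219),(258,338))): 
    p,e=tri(a,b); print(np.round(p,3),round(e,4))
E
```

```text
target [ 0.4304 -0.2054  0.1074] shift [ 0.62   -0.4738  0.2213] turn [-0.1205  0.0553 -0.5544]
t 0.1 tcp in case mm [-133.8 -505.8  185.1] F case [-0.3  0.6  0.3] open 0.09270736596008167 tool err deg [10.8 -5.  49.9]
[0.578 0.485 0.012] 0.0067
[ 0.585  0.33  -0.001] 0.0004
[ 0.386  0.323 -0.002] 0.0006
[0.383 0.476 0.007] 0.0015
```

```bash
python3 -m crank '[[[-1,0.1,-0.08,0.03,-0.02,0.01,-0.1],[-1,0.2,-0.155,0.07,-0.04,0.02,-0.19],[-1,0.3,-0.23,0.11,-0.06,0.03,-0.28],[-1,0.4,-0.305,0.14,-0.08,0.04,-0.37],[-1,0.5,-0.38,0.18,-0.1,0.045,-0.46]]]' 10; python3 -c "
from goal import *
show(case([-72,-125,60]),RC*TOOL); incase()"
```

```text
t: 0.72
tool_pos: [0.3887, -0.2835, 0.1323]
orientation: [2.521, 1.627, 0.151]
force: [1.5, 0.4, 0.2]
opening: 0.0474
gripper_force: 0.0
target [ 0.4304 -0.2054  0.1074] shift [0.1762 0.003  0.0527] turn [-0.0193  0.0108 -0.0915]
t 0.72 tcp in case mm [ -85.3 -211.6   88. ] F case [ 1.3  0.8 -0.1] open 0.04743447358894529 tool err deg [ 1.7 -1.   8.2]
```

```bash
python3 -m crank '[[[-1,0.08,0,0.02,-0.01,0.005,-0.04],[-1,0.13,0,0.04,-0.02,0.01,-0.09],[-1,0.13,0,0.05,-0.02,0.01,-0.09],[-1,0.13,0,0.05,-0.02,0.01,-0.09],[-1,0.13,0,0.05,-0.02,0.01,-0.09]]]'; python3 -c "
from goal import *
show(case([-72,-105,9]),RC*TOOL); incase()"
```

```text
t: 1.35
tool_pos: [0.4189, -0.2287, 0.1093]
orientation: [2.384, 1.78, 0.178]
force: [-0.0, 0.3, -0.0]
opening: 0.0012
gripper_force: 0.0
target [ 0.4457 -0.189   0.0575] shift [0.0913 0.0077 0.1073] turn [-0.0001  0.0015 -0.0054]
t 1.35 tcp in case mm [ -76.2 -150.5   62.7] F case [-0.1  0.3 -0. ] open 0.0011659130371628427 tool err deg [ 0.  -0.1  0.5]
```

```bash
python3 -m crank '[[[-1,0.02,0.005,0.05,0,0,-0.005],[-1,0.05,0.008,0.1,0,0,-0.005],[-1,0.08,0.008,0.107,0,0,-0.005],[-1,0.09,0.008,0.107,0,0,-0.005],[-1,0.09,0.008,0.107,0,0,-0.005]]]'
python3 - <<'E'
from goal import *
show(case([-72,-91.5,9]),RC*TOOL); incase()
P=np.array([case([-72,-84,18])]); print([proj(n,P) for n in("top","side")])
t=read_camera("top")[120:210,360:460,::-1]; s=read_camera("side")[120:210,310:410,::-1]
cv2.imwrite("pics/z1.png",cv2.resize(np.hstack([t,s]),(800,360),interpolation=cv2.INTER_CUBIC))
E
```

```text
t: 1.98
tool_pos: [0.4461, -0.1893, 0.058]
orientation: [2.374, 1.791, 0.178]
force: [0.4, -0.2, -0.4]
opening: 0.0007
gripper_force: 0.0
target [ 0.4494 -0.176   0.0575] shift [ 0.0273 -0.0011  0.0008] turn [0.0005 0.0014 0.0007]
t 1.98 tcp in case mm [ -71.4 -105.1    9.4] F case [ 0.4 -0.1 -0.4] open 0.0006654506146879721 tool err deg [-0.  -0.1 -0.1]
[(array([412.72812192]), array([188.23030671])), (array([360.01445464]), array([160.48389453]))]
```

View pics/z1.png

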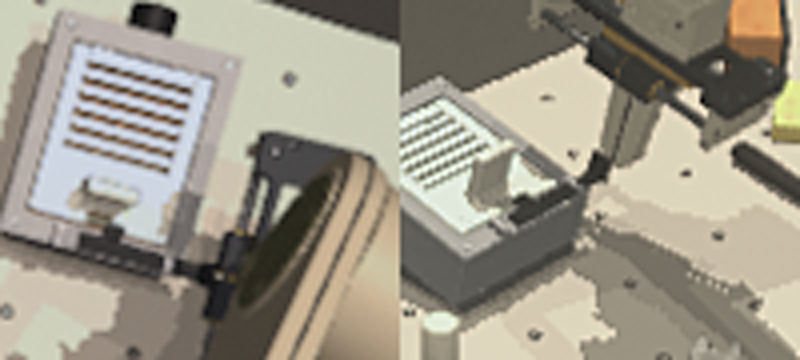

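The fingers stand beside the button: top crop (215,270), side crop (600,165). The gap is about 13 mm, and I now close it slowly.

```bash
python3 -m crank '[[[-1,0.006,-0.001,0,0,0,0],[-1,0.012,-0.001,0,0,0,0],[-1,0.017,-0.001,0,0,0,0],[-1,0.021,-0.001,0,0,0,0],[-1,0.024,-0.001,0,0,0,0]]]'; python3 -c "
from goal import *
incase()"; python3 -m crank '[[[-1,0.002,0,0,0,0,0],[-1,0.004,0,0,0,0,0],[-1,0.006,0,0,0,0,0],[-1,0.008,0,0,0,0,0],[-1,0.01,0,0,0,0,0]]]'; python3 -c "
from goal import *
incase()"
```

```text
t: 2.7
tool_pos: [0.4485, -0.1768, 0.0571]
orientation: [2.375, 1.792, 0.178]
force: [-1.5, -3.4, -0.1]
opening: 0.0007
gripper_force: 1.9
t 2.7 tcp in case mm [-72.7 -92.5   8.8] F case [-0.5 -3.7  0. ] open 0.0006509515533718739 tool err deg [ 0.  -0.1 -0.1]
t: 3.32
tool_pos: [0.4498, -0.1724, 0.0571]
orientation: [2.375, 1.792, 0.177]
force: [-2.2, -4.3, -0.4]
opening: 0.0004
gripper_force: 2.9
t 3.33 tcp in case mm [-72.7 -87.9   8.8] F case [-1.  -4.8 -0.2] open 0.0003668672838373293 tool err deg [ 0.  -0.1 -0.1]
```

```bash
python3 -m crank '[[[-1,0.002,0,0,0,0,0],[-1,0.004,0,0,0,0,0],[-1,0.006,0,0,0,0,0],[-1,0.008,0,0,0,0,0],[-1,0.009,0,0,0,0,0]]]'; python3 -c "
from goal import *
incase()"; python3 -m crank '[[[-1,0.001,0,0,0,0,0],[-1,0.002,0,0,0,0,0],[-1,0.003,0,0,0,0,0],[-1,0.004,0,0,0,0,0],[-1,0.005,0,0,0,0,0]]]'; python3 -c "
from goal import *
incase()"
```

```text
t: 3.95
tool_pos: [0.4511, -0.1684, 0.0572]
orientation: [2.375, 1.791, 0.177]
force: [-3.1, -7.3, -1.0]
opening: 0.0005
gripper_force: 3.7
t 3.95 tcp in case mm [-72.6 -83.7   8.8] F case [-1.2 -7.9 -0.8] open 0.00046427037944135206 tool err deg [ 0.  -0.2 -0.1]
t: 4.58
tool_pos: [0.4518, -0.1661, 0.0572]
orientation: [2.375, 1.791, 0.177]
force: [-1.4, -7.8, -1.1]
opening: 0.0001
gripper_force: 3.7
t 4.58 tcp in case mm [-72.5 -81.3   8.8] F case [ 0.6 -7.9 -1.2] open 0.00014796583360381836 tool err deg [ 0.  -0.2 -0.1]
```

```bash
python3 -m crank '[[[-1,0.001,0,0,0,0,0],[-1,0.002,0,0,0,0,0],[-1,0.003,0,0,0,0,0],[-1,0.004,0,0,0,0,0],[-1,0.004,0,0,0,0,0]]]'
python3 - <<'E'
from goal import *
incase()
s=read_camera("side")[110:210,260:400,::-1]
cv2.imwrite("pics/z2.png",cv2.resize(s,(700,500),interpolation=cv2.INTER_CUBIC))
E
```

```text
t: 5.2
tool_pos: [0.452, -0.1651, 0.0572]
orientation: [2.374, 1.791, 0.174]
force: [-3.5, -12.4, -1.3]
opening: 0.0002
gripper_force: 6.5
t 5.2 tcp in case mm [-72.6 -80.3   8.8] F case [ -0.2 -12.9  -1.2] open 0.00023085757123019127 tool err deg [ 0.  -0.3 -0.1]
```

View pics/z2.png

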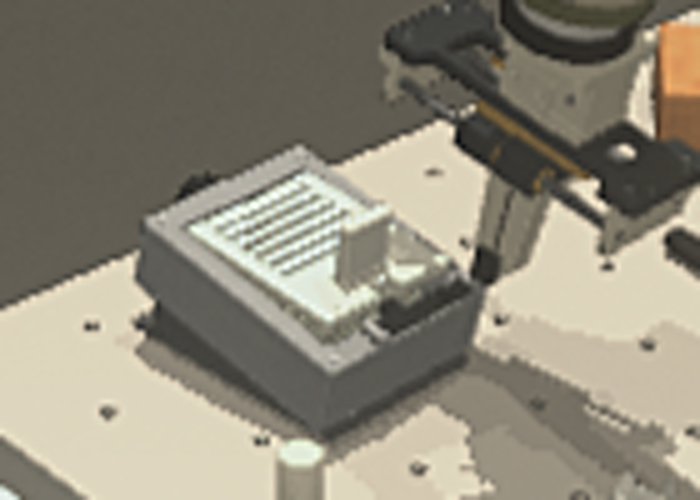

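The cover's low end has sprung up: its raised edge shows at crop (330,320). The force rose to 13 N at 12.5 mm, which is the stop. I back off, rise and move over the rib.

```bash
python3 -m crank '[[[-1,-0.02,0,0,0,0,0],[-1,-0.06,0,0,0,0,0],[-1,-0.08,0,-0.08,0,0,0],[-1,-0.08,0,-0.18,0,0,0],[-0.35,-0.06,0.01,-0.22,0,0,0]]]'
python3 - <<'E'
from goal import *
incase()
show(*tcp_for_cover(*coverpose(.13),up=.055))
E
```

```text
t: 5.88
tool_pos: [0.4289, -0.188, 0.1694]
orientation: [2.373, 1.788, 0.181]
force: [0.7, -0.1, 0.3]
opening: 0.0068
gripper_force: 0.0
t 5.88 tcp in case mm [ -65.8 -108.7  122. ] F case [0.8 0.1 0.2] open 0.006751871636798968 tool err deg [-0.2 -0.1 -0. ]
target [ 0.5044 -0.0966  0.1362] shift [0.2175 0.0793 0.0838] turn [0.0853 0.0013 0.0001]
```

```bash
python3 -m crank '[[[-0.35,0.07,0.03,0,0.03,0,0],[-0.35,0.15,0.06,0.02,0.06,0,0],[-0.35,0.2175,0.08,0.05,0.085,0,0],[-0.35,0.2175,0.08,0.083,0.085,0,0],[-0.35,0.2175,0.08,0.083,0.085,0,0]]]'
python3 - <<'E'
from goal import *
incase()
show(*tcp_for_cover(*coverpose(.13),up=.0))
t=read_camera("top")[110:200,350:430,::-1]; s=read_camera("side")[100:190,290:370,::-1]
cv2.imwrite("pics/z3.png",cv2.resize(np.hstack([t,s]),(800,450),interpolation=cv2.INTER_CUBIC))
p,r=coverpose(.13)
Q=p+r.apply(np.array([[-30,18,45],[-30,-18,45],[-40,18,45],[-40,-18,45],[-60,50,8],[-60,-50,8]])/1000)
for n,o in (("top",(350,110)),("side",(290,100))): print(n,np.round((np.array(proj(n,Q)).T-o)*5).tolist())
E
```

```text
t: 6.5
tool_pos: [0.5019, -0.0954, 0.1309]
orientation: [2.466, 1.862, 0.057]
force: [0.4, -0.6, -0.2]
opening: 0.0303
gripper_force: 0.0
t 6.5 tcp in case mm [-29.7   0.4  75.4] F case [ 0.5 -0.4 -0.3] open 0.030325792224844647 tool err deg [ 7.9 -0.1 -0.1]
target [ 0.5081 -0.0976  0.0814] shift [-0.0007  0.0068  0.0997] turn [-0.0048  0.0009  0.0012]
top [[165.0, 259.0], [231.0, 276.0], [161.0, 277.0], [226.0, 294.0], [86.0, 307.0], [262.0, 353.0]]
side [[185.0, 270.0], [229.0, 248.0], [198.0, 278.0], [241.0, 255.0], [180.0, 369.0], [298.0, 304.0]]
```

View pics/z3.png

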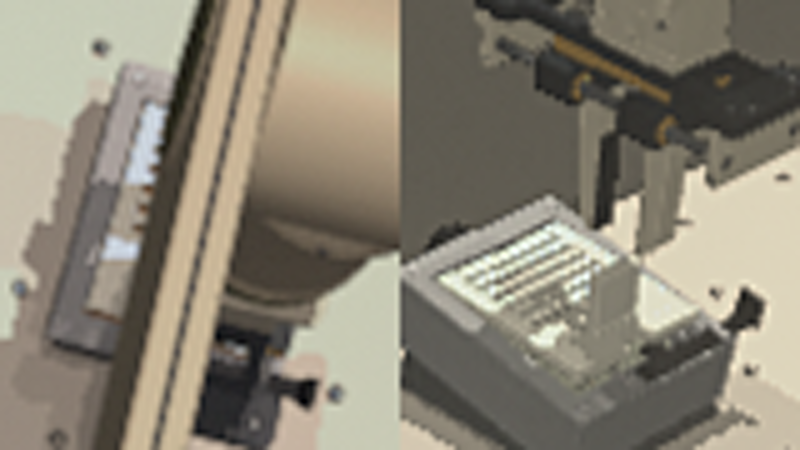

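The side crop shows the rib top at (595–637,265), within a pixel of the predicted place, and the fingers straddle it. I descend and pinch.

```bash
python3 -m crank '[[[-0.35,0,0.007,0.03,-0.004,0,0],[-0.35,0,0.007,0.06,-0.004,0,0],[-0.35,0,0.007,0.08,-0.004,0,0],[-0.35,0,0.007,0.09,-0.004,0,0],[-0.35,0,0.007,0.093,-0.004,0,0]]]'; python3 -c "
from goal import *
incase()
show(*tcp_for_cover(*coverpose(.13),up=.0))"
```

```text
t: 7.22
tool_pos: [0.5095, -0.0978, 0.0865]
orientation: [2.46, 1.856, 0.065]
force: [1.1, -0.9, -0.6]
opening: 0.0299
gripper_force: 0.0
t 7.22 tcp in case mm [-30.8   0.3  30.2] F case [ 1.1 -0.6 -0.8] open 0.029948065087284675 tool err deg [ 7.3 -0.1 -0.1]
target [ 0.5081 -0.0976  0.0814] shift [-0.0005 -0.0035  0.0099] turn [0.0012 0.0011 0.0007]
```

```bash
python3 -m crank '[[[-0.35,0,-0.0035,0.004,0,0,0],[-0.5,0,-0.0035,0.006,0,0,0],[-0.7,0,-0.0035,0.006,0,0,0],[-1,0,-0.0035,0.006,0,0,0],[-1,0,-0.0035,0.006,0,0,0]]]' 8; python3 -c "
from goal import *
incase()
show(*tcp_for_cover(*coverpose(.13),up=.0))"
```

```text
t: 7.85
tool_pos: [0.5084, -0.0975, 0.084]
orientation: [2.46, 1.856, 0.066]
force: [-0.3, 0.1, -0.6]
opening: 0.0102
gripper_force: 8.0
t 7.85 tcp in case mm [-32.4   0.2  28. ] F case [-0.4  0.1 -0.5] open 0.01015317563714242 tool err deg [ 7.3 -0.1 -0.1]
target [ 0.5081 -0.0976  0.0814] shift [-0.0004 -0.0008  0.0051] turn [0.0018 0.0011 0.0007]
```

Gripped: opening 10.2 mm and almost no wrist force. Now I compute the swing rows about the lip edge.

```bash
cat > swing.py <<'E'
from goal import *
import sys
incase(); s=read_state(); r=R.from_rotvec(s["orientation"]); v=r.inv().apply(TC+RC.apply(PIV)-s["tool_pos"]); v[0]=0
ax=r.inv().apply(RC.apply([0,1,0])); print("pivot in tool mm",v*1000,"axis",ax)
for a in np.arange(1,6)*float(sys.argv[1])/5:
    d=R.from_rotvec([np.radians(a),0,0]); print(a,np.round((v-d.apply(v))/.5,4),round(a/90,4))
E
python3 swing.py 11.5; python3 -m crank '[[[-1,0,0,0,0,0,0],[-1,0,0,0,0,0,0],[-1,0,0,0,0,0,0],[-1,0,0,0,0,0,0],[-1,0,0,0,0,0,0]]]' 30
```

```text
t 7.85 tcp in case mm [-32.4   0.2  28. ] F case [-0.4  0.1 -0.5] open 0.01015317563714242 tool err deg [ 7.3 -0.1 -0.1]
pivot in tool mm [ 0.         96.57170495 10.81563235] axis [ 0.99999777  0.00109938 -0.00180455]
2.3 [ 0.      0.001  -0.0077] 0.0256
4.6 [ 0.      0.0024 -0.0154] 0.0511
6.9 [ 0.     0.004 -0.023] 0.0767
9.2 [ 0.      0.0059 -0.0306] 0.1022
11.5 [ 0.      0.0082 -0.0381] 0.1278
t: 8.48
tool_pos: [0.5083, -0.0975, 0.0839]
orientation: [2.46, 1.856, 0.066]
force: [0.2, 0.3, 1.5]
opening: 0.0103
gripper_force: 30.0
```

```bash
python3 -m crank '[[[-1,0,0.001,-0.0077,0.0256,0,0],[-1,0,0.0024,-0.0154,0.0511,0,0],[-1,0,0.004,-0.023,0.0767,0,0],[-1,0,0.0059,-0.0306,0.1022,0,0],[-1,0,0.0082,-0.0381,0.1278,0,0]]]'; python3 swing.py 11.5
```

```text
t: 9.1
tool_pos: [0.5105, -0.0981, 0.1027]
orientation: [-2.424, -1.829, 0.121]
force: [0.8, -0.5, -1.2]
opening: 0.0098
gripper_force: 30.0
t 9.1 tcp in case mm [-26.5   0.3  45.9] F case [ 0.6 -0.2 -1.4] open 0.009829605695615737 tool err deg [18.9 -0.1 -0.1]
pivot in tool mm [ 0.         96.98999008 10.0048334 ] axis [ 9.99997617e-01  7.69072466e-04 -2.04304730e-03]
2.3 [ 0.      0.001  -0.0078] 0.0256
4.6 [ 0.      0.0022 -0.0155] 0.0511
6.9 [ 0.      0.0038 -0.0232] 0.0767
9.2 [ 0.      0.0057 -0.0308] 0.1022
11.5 [ 0.      0.0079 -0.0383] 0.1278
```

```bash
python3 -m crank '[[[-1,0,0.001,-0.0077,0.0256,0,0],[-1,0,0.0023,-0.0154,0.0511,0,0],[-1,0,0.0039,-0.023,0.0767,0,0],[-1,0,0.0058,-0.0306,0.1022,0,0],[-1,0,0.0079,-0.038,0.125,0,0]]]'
python3 - <<'E'
from goal import *
incase()
p,r=coverpose(np.radians(30)); print("nominal tcp incase",RC.inv().apply(tcp_for_cover(p,r)[0]-TC)*1000)
Q=p+r.apply(np.array([[-60,50,8],[-60,-50,8],[60,50,8],[60,-50,8],[-30,18,45]])/1000)
print(np.round((np.array(proj("side",Q)).T-(270,90))*5).tolist())
s=read_camera("side")[90:200,270:390,::-1]
cv2.imwrite("pics/z4.png",cv2.resize(s,(600,550),interpolation=cv2.INTER_CUBIC))
E
```

```text
t: 9.72
tool_pos: [0.5166, -0.0998, 0.1208]
orientation: [-2.29, -1.727, 0.287]
force: [-0.5, -0.6, -1.8]
opening: 0.0099
gripper_force: 30.0
t 9.72 tcp in case mm [-16.7   0.3  62.4] F case [-0.6 -0.7 -1.8] open 0.009884601289550552 tool err deg [30.2 -0.1 -0.1]
nominal tcp incase [-1.80044642e+01  6.83124579e-15  6.04282032e+01]
[[273.0, 341.0], [393.0, 278.0], [129.0, 325.0], [248.0, 266.0], [261.0, 255.0]]
```

View pics/z4.png

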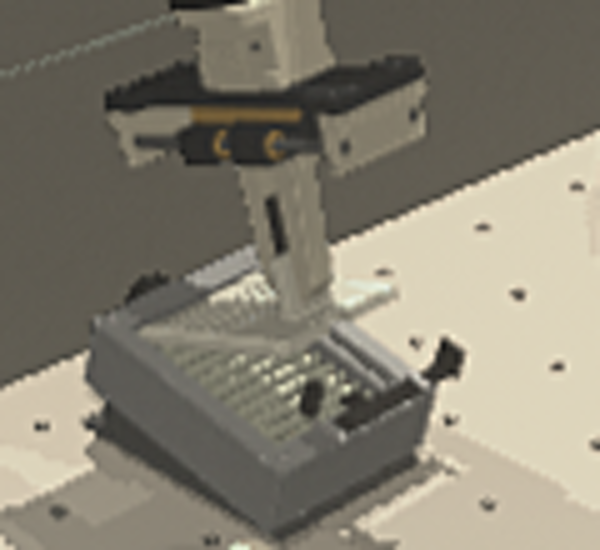

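The cover's low edge runs (275,345)–(398,290) in the crop, as predicted for 30°, with only its weight on the wrist. Now I draw it back along its own −x.

```bash
python3 -m crank '[[[-1,0,-0.004,0,0,0,0],[-1,0,-0.008,0,0,0,0],[-1,0,-0.012,0,0,0,0],[-1,0,-0.016,0,0,0,0],[-1,0,-0.02,0,0,0,0]]]';  python3 -c "
from goal import *
incase()"; python3 -m crank '[[[-1,0,-0.006,0,0,0,0],[-1,0,-0.012,0,0,0,0],[-1,0,-0.018,0,0,0,0],[-1,0,-0.024,0,0,0,0],[-1,0,-0.028,0,0,0,0]]]';  python3 -c "
from goal import *
incase()"
```

```text
t: 10.4
tool_pos: [0.5077, -0.0972, 0.1248]
orientation: [-2.292, -1.728, 0.284]
force: [-0.5, -1.0, -1.7]
opening: 0.01
gripper_force: 30.0
t 10.4 tcp in case mm [-25.    0.4  68.1] F case [-0.5 -1.1 -1.6] open 0.009959211371809279 tool err deg [30.  -0.1 -0.1]
t: 11.02
tool_pos: [0.4949, -0.0935, 0.1291]
orientation: [-2.292, -1.728, 0.285]
force: [1.0, 0.0, -2.0]
opening: 0.0098
gripper_force: 30.0
t 11.03 tcp in case mm [-37.2   0.3  75. ] F case [ 0.5  0.3 -2.1] open 0.0097662079157924 tool err deg [30.1 -0.1 -0. ]
```

Free of the box, carrying the cover's weight only. Next I lift it, then carry it level over the glue stick.

```bash
cat >> goal.py <<'E'
MAT=np.array([.484,.404,.004]); RM=R.from_euler("z",3.5,degrees=True)
def matgoal(h): return MAT+RM.apply([-.035,0,.0155+h]), RM*TOOL
E
python3 - <<'E'
from goal import *
s=read_state(); show(s["tool_pos"]+[0,0,.13],R.from_rotvec(s["orientation"]))
show(*matgoal(.2))
E
```

```text
target [ 0.4949 -0.0935  0.2591] shift [-0.0005 -0.0828 -0.2465] turn [0. 0. 0.]
target [0.4491 0.4019 0.2195] shift [ 0.9272 -0.3997 -0.0583] turn [-0.2044 -0.0338 -0.2144]
```

```bash
python3 -m crank '[[[-1,0,-0.012,-0.035,0,0,0],[-1,0,-0.03,-0.09,0,0,0],[-1,0,-0.05,-0.15,0,0,0],[-1,0,-0.07,-0.21,-0.03,0,-0.02],[-1,0,-0.08,-0.24,-0.06,-0.01,-0.05]]]'; python3 -c "
from goal import *
incase(); show(*matgoal(.2))"
```

```text
t: 11.65
tool_pos: [0.4964, -0.0939, 0.2591]
orientation: [-2.288, -1.876, 0.206]
force: [-0.1, 0.2, -1.2]
opening: 0.0099
gripper_force: 30.0
t 11.65 tcp in case mm [ -9.7   0.4 202.1] F case [-0.4  0.2 -1.1] open 0.009862146880944046 tool err deg [24.3  0.2 -4.7]
target [0.4491 0.4019 0.2195] shift [ 0.9534 -0.2618  0.1451] turn [-0.1415 -0.0211 -0.1637]
```

```bash
python3 -m crank '[[[-1,0.06,-0.02,0,-0.02,0,-0.02],[-1,0.15,-0.04,0,-0.04,-0.006,-0.04],[-1,0.25,-0.07,0.01,-0.07,-0.01,-0.07],[-1,0.35,-0.1,0.03,-0.09,-0.015,-0.1],[-1,0.45,-0.125,0.05,-0.12,-0.02,-0.13]]]'; python3 -c "
from goal import *
incase(); show(*matgoal(.17))"
```

```text
t: 12.28
tool_pos: [0.4744, 0.1419, 0.2481]
orientation: [-2.192, -2.212, 0.039]
force: [0.7, -1.1, -2.0]
opening: 0.0101
gripper_force: 30.0
t 12.28 tcp in case mm [-96.3 221.  208.4] F case [ 0.6 -0.8 -2.2] open 0.010080415877177123 tool err deg [ 13.5   1.4 -16.5]
target [0.4491 0.4019 0.1895] shift [ 0.5202 -0.0417  0.1193] turn [-0.0233 -0.0014 -0.0331]
```

```bash
python3 -m crank '[[[-1,0.1,-0.01,0.01,-0.01,0,-0.01],[-1,0.2,-0.02,0.03,-0.02,-0.001,-0.02],[-1,0.3,-0.03,0.06,-0.023,-0.001,-0.033],[-1,0.4,-0.04,0.09,-0.023,-0.001,-0.033],[-1,0.47,-0.042,0.11,-0.023,-0.001,-0.033]]]'
python3 - <<'E'
from goal import *
incase(); show(*matgoal(.05))
E
```

```text
t: 12.9
tool_pos: [0.4487, 0.3774, 0.1932]
orientation: [-2.15, -2.286, 0.003]
force: [0.7, 0.3, -0.5]
opening: 0.0097
gripper_force: 30.0
t 12.9 tcp in case mm [-195.1  440.2  172.6] F case [ 0.4  0.5 -0.6] open 0.009695006131780098 tool err deg [ 11.6   2.  -19.4]
target [0.4491 0.4019 0.0695] shift [0.0487 0.0046 0.2475] turn [-0.0022 -0.0005  0.    ]
```

```bash
python3 -m crank '[[[-1,0.03,0.004,0.05,-0.002,0,0],[-1,0.048,0.004,0.12,-0.002,0,0],[-1,0.048,0.004,0.18,-0.002,0,0],[-1,0.048,0.004,0.23,-0.002,0,0],[-1,0.048,0.004,0.247,-0.002,0,0]]]'
python3 - <<'E'
from goal import *
show(*matgoal(.0)); print(read_state()["t"],read_state()["tool_pos"])
p=MAT+[0,0,.05]; Q=p+RM.apply(np.array([[-60,50,8],[-60,-50,8],[60,50,8],[60,-50,8]])/1000)
for n,o in (("top",(150,120)),("side",(160,220))): print(np.round((np.array(proj(n,Q)).T-o)*3).tolist())
t=read_camera("top")[120:270,150:280,::-1]; s=read_camera("side")[220:370,160:290,::-1]
cv2.imwrite("pics/z5.png",cv2.resize(np.hstack([t,s]),None,fx=3,fy=3,interpolation=cv2.INTER_CUBIC))
E
```

```text
t: 13.52
tool_pos: [0.4489, 0.3987, 0.0682]
orientation: [-2.153, -2.286, 0.004]
force: [-0.3, 0.2, -0.6]
opening: 0.0098
gripper_force: 30.0
target [0.4491 0.4019 0.0195] shift [0.0063 0.001  0.0973] turn [-0.0016  0.0006 -0.0009]
13.525 [0.44889469 0.39874689 0.06817677]
[[122.0, 250.0], [230.0, 241.0], [117.0, 124.0], [223.0, 116.0]]
[[264.0, 254.0], [336.0, 159.0], [116.0, 198.0], [196.0, 110.0]]
```

View pics/z5.png

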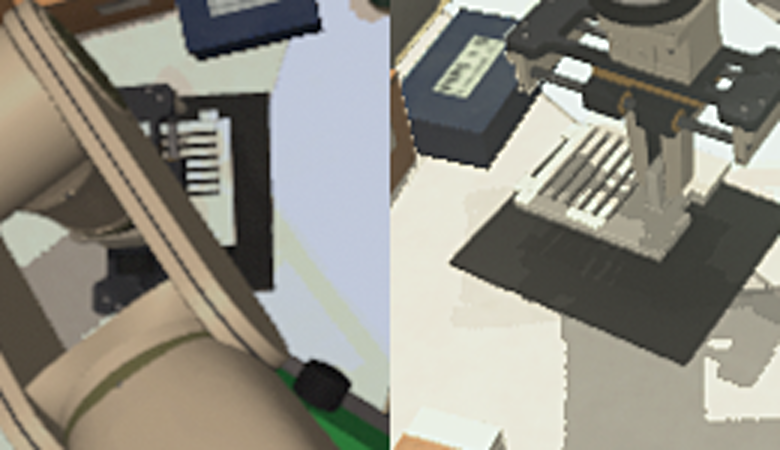

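The top crop shows the cover's right edge at x≈233 and the side crop its corners at (655,258) and (515,195), all within a few mm of the prediction. I lower it, slowly at the end.

```bash
python3 -m crank '[[[-1,0.006,0,0.02,-0.0016,0,0],[-1,0.006,0,0.04,-0.0016,0,0],[-1,0.006,0,0.06,-0.0016,0,0],[-1,0.006,0,0.075,-0.0016,0,0],[-1,0.006,0,0.082,-0.0016,0,0]]]'; python3 -m crank '[[[-1,0,0,0.002,0,0,0],[-1,0,0,0.004,0,0,0],[-1,0,0,0.006,0,0,0],[-1,0,0,0.008,0,0,0],[-1,0,0,0.01,0,0,0]]]';python3 - <<'E'
from goal import *
show(*matgoal(.0))
E
```

```text
t: 14.25
tool_pos: [0.449, 0.4019, 0.0271]
orientation: [2.154, 2.286, 0.001]
force: [0.3, -1.4, -1.1]
opening: 0.0093
gripper_force: 30.0
t: 14.88
tool_pos: [0.4495, 0.4023, 0.023]
orientation: [2.153, 2.286, 0.003]
force: [1.3, -1.0, -2.2]
opening: 0.0099
gripper_force: 30.0
target [0.4491 0.4019 0.0195] shift [-0.0008 -0.0008  0.007 ] turn [ 0.0013 -0.0003 -0.0009]
```

```bash
python3 -m crank '[[[-1,0,0,0.001,0,0,0],[-1,0,0,0.002,0,0,0],[-1,0,0,0.003,0,0,0],[-1,0,0,0.004,0,0,0],[-1,0,0,0.004,0,0,0]]]'; python3 -m crank '[[[-1,0,0,0.001,0,0,0],[-1,0,0,0.002,0,0,0],[-1,0,0,0.003,0,0,0],[-1,0,0,0.003,0,0,0],[-1,0,0,0.003,0,0,0]]]'
```

```text
t: 15.5
tool_pos: [0.4495, 0.4023, 0.0214]
orientation: [2.153, 2.286, 0.003]
force: [-3.3, -1.7, 4.4]
opening: 0.0099
gripper_force: 30.0
t: 16.12
tool_pos: [0.4498, 0.4026, 0.0214]
orientation: [2.153, 2.286, 0.004]
force: [-6.4, -4.3, 15.6]
opening: 0.0099
gripper_force: 30.0
```

It is down on the mat. I ease the load, then let go.

```bash
python3 -m crank '[[[-1,0,0,-0.0015,0,0,0],[-1,0,0,-0.003,0,0,0],[-1,0,0,-0.003,0,0,0],[-1,0,0,-0.003,0,0,0],[-1,0,0,-0.003,0,0,0]]]' 5; python3 -m crank '[[[-0.7,0,0,0,0,0,0],[-0.5,0,0,0,0,0,0],[-0.3,0,0,0,0,0,0],[-0.3,0,0,0,0,0,0],[-0.3,0,0,0,0,0,0]]]'
```

```text
t: 16.75
tool_pos: [0.4498, 0.4026, 0.0213]
orientation: [2.153, 2.286, 0.004]
force: [-0.4, 1.5, 4.2]
opening: 0.01
gripper_force: 5.0
t: 17.38
tool_pos: [0.4494, 0.4022, 0.0209]
orientation: [2.154, 2.286, 0.002]
force: [0.4, -0.7, 0.1]
opening: 0.0323
gripper_force: 0.0
```

```bash
python3 -m crank '[[[-0.3,0,0,-0.01,0,0,0],[-0.3,0,0,-0.03,0,0,0],[-0.3,0,0,-0.07,0,0,0],[-0.3,0,0,-0.13,0,0,0],[-0.3,0,0,-0.2,0,0,0]]]'
```

```text
t: 18.0
tool_pos: [0.4492, 0.4022, 0.1232]
orientation: [2.153, 2.286, 0.003]
force: [-0.5, 0.6, -0.0]
opening: 0.0329
gripper_force: 0.0
```

```bash
python3 -m crank '[[[-0.3,-0.05,0,-0.1,0,0,0],[-0.3,-0.15,0,-0.2,0,0,0],[-0.3,-0.25,0,-0.25,0,0,0],[-0.3,-0.35,0,-0.25,0,0,0],[-0.3,-0.45,0,-0.25,0,0,0]]]'
python3 - <<'E'
from goal import *
t=read_camera("top")[80:270,150:300,::-1]; s=read_camera("side")[160:350,160:310,::-1]
cv2.imwrite("pics/z6.png",cv2.resize(np.hstack([t,s]),(780,494),interpolation=cv2.INTER_CUBIC))
Q=MAT+RM.apply(np.array([[-60,50,8],[-60,-50,8],[60,50,8],[60,-50,8]])/1000)
for n,o in (("top",(150,80)),("side",(160,160))): print(np.round((np.array(proj(n,Q)).T-o)*2.6).tolist())
E
```

```text
t: 18.62
tool_pos: [0.4628, 0.1761, 0.2486]
orientation: [2.152, 2.284, 0.008]
force: [0.7, 0.1, -1.0]
opening: 0.0326
gripper_force: 0.0
[[120.0, 326.0], [210.0, 319.0], [116.0, 222.0], [204.0, 214.0]]
[[233.0, 418.0], [294.0, 336.0], [108.0, 370.0], [175.0, 293.0]]
```

View pics/z6.png

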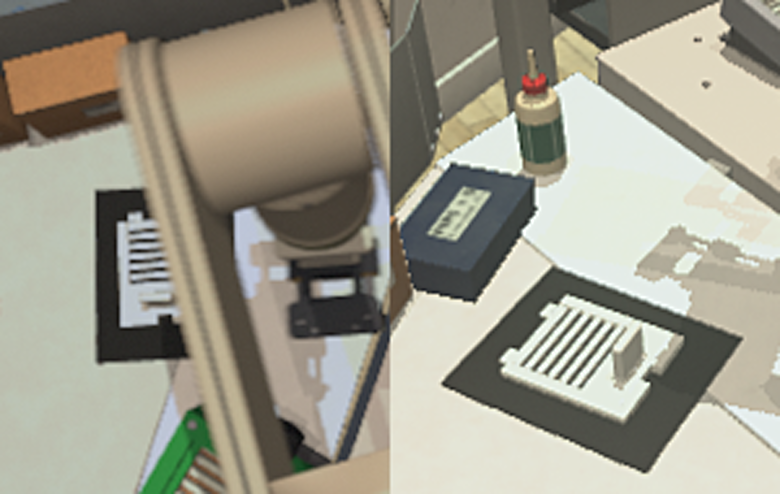

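The side crop shows the cover flat and upright on the middle of the mat, with corners (625,420) and (503,368) as predicted; the bottle still stands. The gripper is clear, so I hand the job in.

```bash
python3 -m crank '[[[-0.3,0,0,0,0,0,0],[-0.3,0,0,0,0,0,0],[-0.3,0,0,0,0,0,0],[-0.3,0,0,0,0,0,0],[-0.3,0,0,0,0,0,0]]]'; python3 -c "
from plant import *
print(close_job())"
```

```text
t: 19.35
tool_pos: [0.4623, 0.1779, 0.2458]
orientation: [2.153, 2.287, 0.002]
force: [-0.5, 0.6, -0.3]
opening: 0.0324
gripper_force: 0.0
the job is handed in; nothing more can be done
None
```

The vent cover is off the filter box and lies flat, right way up and released on the middle of the mat; I handed the job in at 19.4 s, with the oil bottle seen still standing (the glue stick was not re-checked in a picture after the carry).

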